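# Take apart the twist-lock spice box at the market stall

## Robot

A 7-joint arm with a two-finger parallel gripper is mounted at the origin on the work surface. World frame = base frame: x ahead of the robot, y to its left, z up, the work surface at z = 0. Lengths are in mm, angles in degrees, forces in N, time in s.
With the tool pointing down it reaches from about 350 to 900 mm from the base axis. Payload 8.1 kg.
Tool frame: the origin (TCP) lies between the finger pads; the fingertips stand 14 mm ahead of it and the grasp point (between the pads) lies 5 mm behind it (bot.tips_ahead is the distance from the TCP to the fingertips, in mm); z points along the fingers, y is the line along which they close (so a half turn about z gives the same grasp; the last joint's range is limited). The gripper opens to 85 mm and grips with 20 to 120 N. Pads are 22 mm wide; open, the fingers measure 114 mm over their backs; the gripper's body (76 mm by 85 mm) begins 54 mm behind the grasp point. The pads swing forward as they close: fully open they stand 13 mm farther back than shut.
Start: joints at [-78.931, 24.895, 1.432, 90.138, -0.665, 64.973, -4.303], TCP at [182.218, 597.861, 245.323] pointing down, gripper open.
Joint ranges: [-149.89, 149.89], [-25.12, 119.58], [-72.63, 75.52], [4.76, 147.25], [-75.54, 255.54], [6.69, 114.76], [-157.13, 157.13]. Speed limits (degrees/s): [127.2, 127.2, 172.46, 172.46, 180, 180, 180].

## Interface

Orientations are given as [roll, pitch, yaw] about the fixed x, y, z axes, in that order (R = Rz(yaw) Ry(pitch) Rx(roll)).
In Python, from station import bot gives the robot as it stands.
- The arm moves only by the shell command python3 -m inch 'ROWS' [OPENING] [FORCE]. ROWS is JSON, a list of rows, each an object with "dp": the shift along the tool's x, y, z in cm, a list of three; "turn": the turn about the tool's z in degrees. In form: [{"dp": [tx, ty, tz], "turn": turn}, ...]. A call has 1 to 10 rows; each row shifts and turns the commanded pose from where the row before left it, along the tool's axes as they then stand; what a row does not reach is not made up. A row lasts 1/8 s, in which the tool goes at most 62.5 mm and 10.7 degrees, less where a joint would pass 70% of its speed; a pose out of reach is approached as far as the arm can. A call is refused whole if a number of a shift passes 6.25 or a number of a turn 10.7, either way. A call with a gripper value outside its range is refused whole. OPENING is the finger opening in cm, from 0 to 8.54, set as the call begins (- or left out, the last holds). The fingers move at their own pace and stop on an object; FORCE is the grip in N (left out, the last holds). Time passes only in rows, so rows that do not move let the fingers close. It gives the time, the measured TCP pose, the force, the opening and the grip force at its end, in the units of the state.
- bot.sense(): the state, without advancing time (a new reading comes with each control period).
- bot.read_camera(name): name is "scene" or "top"; returns (picture, depth): 400x640x3 uint8, red, green, blue; 400x640 float32, mm along the optical axis (not along the pixel's ray), 0 where there is no reading.
- bot.camera_info(name): a dict with "intrinsics" (3x3 intrinsics, pixels), "distortion" ([k1, k2, p1, p2, k3] as OpenCV has them; the pictures are not rectified), "R" (3x3) and "t" (3): a world point X has camera coordinates R X + t. Camera axes: x right, y down, z forward; pixel columns grow to the right and rows downward; lengths in mm; the calibration is good to about 2 mm. A picture is of the moment at which its call begins. camera_info takes no time and is no camera call.
- bot.finish_job(): hands the job in; it is judged then, once.
The state is a dict: "t": time; "joint_pos": joint angles; "qvel": joint speeds; "joint_efforts": joint torques, N m; "ee_pos": TCP position; "orientation": TCP orientation; "force": force on the tool from outside, world axes, zero at the start; "ft_torque": the same for the moment, N m; "width": finger opening in mm; "grasp_force": force on a finger pad.
Only numpy, scipy, OpenCV 4.12 (cv2) and the standard library are available. Lean on these libraries where they do the work, as an engineer would, in place of code of your own. Each camera call takes 0.05 s, during which the arm holds its last target. There are 200 camera calls.

## Task

Take the nested spice box apart so it can be washed: feel for where the lid comes free by turning it anticlockwise (never force it), put the lid right way up on the wooden board, then lift out the shallow dish and after it the tin from underneath, and stand both right way up, side by side, flat in the metal tray. Set every part down gently rather than dropping it, let go of everything, and leave the jar, the carton and the spoon where they are.

Things in the scene. Friction and masses are not known exactly. Their poses are not given: they have to be found in the camera images.
- mouth (a point): Centre of the top rim of the round steel spice canister, which is fixed to the counter: 170 mm across, rim 90 mm above the counter, floor 5 mm thick, z up. The dish and the tin are stacked inside it, under the lid.
- canister: The same canister; origin under its centre. Flush with its rim, hidden by the lid, is a keeper ring (8 mm thick, opening 142 mm) with two opposite gaps 34 mm wide that let the lid's two lugs through. Where the gaps are is not marked, and the canister's yaw does not tell it.
- lid_bar (a point): Centre of the bar handle on the lid (steel disc 174 mm across, 4 mm thick, 0.35 kg). Bar: 70 mm long along x, 12 mm thick along y, 26 mm high; its centre is 15 mm above the top of the disc. Under the disc is a skirt 136 mm across and 18 mm deep, whose foot is 35 mm below this point. z is up when right way up.
- lid_foot (a point): Centre of the foot of the lid's skirt, 35 mm below lid_bar. Two lugs (16 mm wide, 7 mm high) at +x and -x reach out to 78 mm. Locked, they lie under the keeper ring: the lid lifts 3 mm and stops; over 80 N is forcing it. Turned anticlockwise from above by 20 to 70 degrees (varies; 8 degrees leeway) they meet the gaps and it lifts off; no stop or click, past the gaps it locks again.
- dish_bar (a point): Centre of the handle bar of the shallow aluminium dish (round, 120 mm across, 0.2 kg), which sits on the tin inside the canister. Bar: spans the dish along x, 12 mm thick along y, 16 mm high, standing 10 mm above the rim. The rim is 2 mm below this point, the dish's inner floor 21 mm below, its underside 28 mm below; a foot 108 mm across and 4 mm deep nests in the tin's mouth. z is up when right way up.
- tin_bar (a point): Centre of the handle bar inside the mouth of the aluminium tin (round, 120 mm across, 40 mm high, wall 3 mm, 0.25 kg), which stands on the canister's floor below the dish. Bar: spans the tin along x, 12 mm thick along y, 14 mm high; its top is 5 mm below the tin's rim. The rim is 12 mm above this point, the inner floor 25 mm below, the underside 28 mm below. z is up when right way up.
- tray_floor (a point): Centre of the inner floor of the fixed metal tray, 4 mm above the counter. Tray: 300 mm along its x, 170 mm along its y, walls 4 mm thick and 14 mm high overall. Room for the dish and the tin side by side along x.
- board_top (a point): Centre of the top of the fixed wooden board, 200 mm square, 14 mm thick.
- jar: Bystander: jar 68 mm across, 110 mm high; origin under its centre.
- carton: Bystander: cardboard carton 60 x 140 x 50 mm; origin under its centre.
- spoon: Bystander: steel spoon lying on the counter between the robot and the canister, about 30 mm high at most.
Not all that is in view belongs to the job. What is shaped like the canister but green or pink is not meant.

How it is judged (in metres and radians):
On the way, in this order (a step that is already met when the one before it is completed fails the run):
1. the lid is lifted clear of the canister, with the dish and the tin still inside (z of lid_bar in the frame of mouth above 0.045 m and horizontal distance between each of dish_bar, tin_bar and mouth below 0.02 m and z of dish_bar in the frame of mouth below -0.015 m and z of tin_bar in the frame of mouth below -0.045 m), for 0.1 s.
2. the lid rests on the board (horizontal distance between lid_bar and board_top below 0.05 m and z of lid_bar in the frame of board_top between 0.029 and 0.041 m and angle between lid_bar's own z axis and vertical below 0.12 rad and linear speed of lid below 0.03 m/s and angular speed of lid below 0.3 rad/s), for 0.2 s.
3. the dish is lifted out, with the tin still in the canister (z of dish_bar in the frame of mouth above 0.03 m and horizontal distance between tin_bar and mouth below 0.02 m and z of tin_bar in the frame of mouth below -0.045 m), for 0.1 s.
4. the tin is lifted out (z of tin_bar in the frame of mouth above 0.03 m), for 0.1 s.
At the end, for the whole second after the job is handed in: The lid rests right way up on the board, its centre within 50 mm of the board's centre; dish and tin both stand right way up and flat on the tray's floor (not stacked, tilted less than 7 degrees, within 100 mm of its centre along x and 35 mm along y); all at rest (all of step 2 and x of dish_bar in the frame of tray_floor between -0.1 and 0.1 m and y of dish_bar in the frame of tray_floor between -0.035 and 0.035 m and z of dish_bar in the frame of tray_floor between 0.022 and 0.034 m and angle between each of dish_bar, tin_bar's own z axis and vertical below 0.12 rad and linear speed of each of dish, tin below 0.03 m/s and angular speed of each of dish, tin below 0.3 rad/s and x of tin_bar in the frame of tray_floor between -0.1 and 0.1 m and y of tin_bar in the frame of tray_floor between -0.035 and 0.035 m and z of tin_bar in the frame of tray_floor between 0.022 and 0.034 m); the robot touches nothing.
It fails at once if the locked lid is forced: pulled up against the canister with over 80 N (contact force between lid and canister above 80 N and z of lid_bar in the frame of mouth above 0.0185 m).
It fails at once if the lid, dish or tin is dropped or thrown (moves faster than 0.65 m/s out of the fingers) ((linear speed of lid above 0.65 m/s and contact force between the fingers and lid below 0.05 N) or (linear speed of dish above 0.65 m/s and contact force between the fingers and dish below 0.05 N) or (linear speed of tin above 0.65 m/s and contact force between the fingers and tin below 0.05 N)).
It fails at once if a bystander (jar, carton, spoon) is moved by more than 30 mm (distance of any of jar, carton, spoon from where it was at the start of the episode above 0.03 m).
It also fails if it takes over 72 s, if anything falls off the work surface, if the arm or the gripper's body presses on something with over 40 N, if the wrist force passes 120 N, or if a joint passes its speed limit or range.

## Working session

There is one attempt and no reset: what is moved stays moved. The work goes in short steps, Python scripts to look and compute and a shell command to move; the robot and the scene stay as the last step left them, time stands still between calls to the robot, and variables do not carry over. Pictures are saved under pics/ and viewed, at most 10 in all, crops included, and the job is handed in when it is done.

```bash
ls; mkdir -p pics
python3 - <<'E'
from station import bot
import cv2,numpy as np
for n in("scene","top"):
    p,d=bot.read_camera(n); cv2.imwrite(f"pics/{n}0.png",p[:,:,::-1]); np.save(f"pics/{n}0.npy",d)
    i=bot.camera_info(n); print(n,np.round(i["R"],3).tolist(),i["t"],i["intrinsics"],i["distortion"])
print(bot.sense())
E
```

```text
pics
scene [[0.579, 0.815, -0.011], [0.49, -0.36, -0.794], [-0.651, 0.454, -0.608]] [-204.59796331 -205.74890496 1609.7076975 ] [[385.35150936   0.         318.90348799]
 [  0.         385.35150936 196.95517592]
 [  0.           0.           1.        ]] [0.02012275 0.         0.         0.         0.        ]
top [[0.026, -0.999, 0.021], [-0.986, -0.029, -0.164], [0.165, -0.016, -0.986]] [-112.65551091  511.52832494 1340.91495828] [[454.19033601   0.         312.01954029]
 [  0.         454.19033601 199.51282389]
 [  0.           0.           1.        ]] [-0.08196346  0.          0.          0.          0.        ]
{'t': 0.1, 'joint_pos': array([-78.92840991,  24.93230657,   1.43103442,  90.1829251 ,
        -0.66595055,  64.97571409,  -4.30267419]), 'qvel': array([ 0.09652152, -0.09426678,  0.08171964, -0.04120801, -0.02204219,
        0.06695912,  0.06712908]), 'joint_efforts': array([ 2.39461719e-03, -6.71758389e+01,  1.02807127e+00, -3.16904855e+01,
        1.58458849e-02,  7.18485739e-03,  1.96678224e-05]), 'ee_pos': array([182.12730299, 597.41574638, 244.61263512]), 'orientation': array([-1.79917619e+02,  6.36804378e-03,  1.63045442e+02]), 'force': array([-0.29326405, -0.5356245 , -0.98783703]), 'ft_torque': array([ 0.04377528,  0.02270284, -0.05406677]), 'grasp_force': 0.0, 'width': 85.25578642826756}
```

View pics/top0.png

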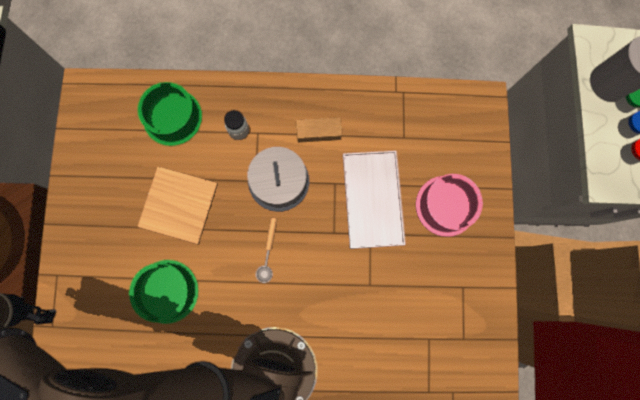

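View pics/scene0.png

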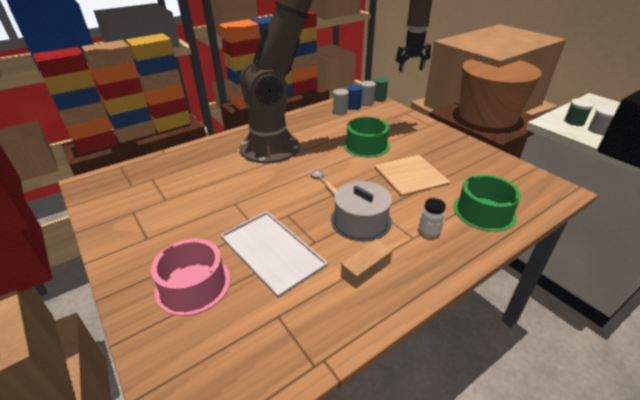

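The top view shows the lid at about (277,178) with its bar roughly vertical in the image. The board's corners are (158,168), (217,182), (198,243) and (139,229). The tray's corners are (343,153), (396,151), (405,244) and (350,248). Next I'll take metric measurements.

```bash
cat > h.py <<'E'
from station import bot
import cv2,numpy as np
def ray(n,px):
    i=bot.camera_info(n);R=np.array(i["R"]);t=np.array(i["t"])
    u=cv2.undistortPoints(np.array(px,float).reshape(-1,1,2),np.array(i["intrinsics"]),np.array(i["distortion"])).reshape(-1,2)
    return R,t,np.c_[u,np.ones(len(u))]
def onplane(n,px,z):
    R,t,u=ray(n,px); c=-R.T@t; d=u@R
    return c+d*((z-c[2])/d[:,2])[:,None]
def cloud(n,depth,mask=None):
    v,w=np.nonzero(depth>0 if mask is None else mask&(depth>0))
    R,t,u=ray(n,np.c_[w,v]); return (u*depth[v,w][:,None]-t)@R, np.c_[w,v]
E
python3 - <<'E'
from h import *
d=np.load("pics/top0.npy"); im=cv2.imread("pics/top0.png")
P,px=cloud("top",d)
s=(abs(px[:,0]-278)<45)&(abs(px[:,1]-180)<45)
Q=P[s]; 
dz=Q[(Q[:,2]>85)&(Q[:,2]<104)]; b=Q[Q[:,2]>110]
print("hist",np.histogram(Q[:,2],bins=range(-10,140,10)))
c,r=cv2.minEnclosingCircle(dz[:,:2].astype(np.float32)); print("lid",c,r,np.median(dz[:,2]))
print("bar",len(b),b.mean(0),cv2.minAreaRect(b[:,:2].astype(np.float32)),np.median(b[:,2]))
for nm,pp,z in(("board",[(158,168),(217,182),(198,243),(139,229)],14),("tray",[(343,153),(396,151),(405,244),(350,248)],14)):
    X=onplane("top",pp,z); e=np.diff(np.r_[X,X[:1]],axis=0)
    print(nm,X.round(0).tolist(),X.mean(0).round(1),np.linalg.norm(e,axis=1).round(),np.degrees(np.arctan2(e[:,1],e[:,0])).round(1))
X=onplane("top",[(273,220),(264,273),(264,282)],5);print("spoon",X.round())
for nm,x0,x1,y0,y1 in(("jar",222,252,106,140),("carton",293,345,115,142),("green",135,205,82,146),("green2",125,200,260,325)):
    s=(px[:,0]>x0)&(px[:,0]<x1)&(px[:,1]>y0)&(px[:,1]<y1)&(P[:,2]>25); print(nm,P[s].min(0).round(),P[s].max(0).round())
cv2.imwrite("pics/crop1.png",cv2.resize(im[130:260,120:420],None,fx=2.66,fy=2.66,interpolation=cv2.INTER_CUBIC))
E
```

```text
hist (array([2055, 2822,   89,   74,   51,   73,   41,   23,   16,  145, 2348,
         47,   45,   55]), array([-10,   0,  10,  20,  30,  40,  50,  60,  70,  80,  90, 100, 110,
       120, 130]))
lid (578.3636474609375, 8.456269264221191) 87.45507049560547 94.3095069697754
bar 100 [576.96106711   7.87198659 120.20327853] ((577.928466796875, 8.181139945983887), (69.49579620361328, 11.915388107299805), 10.140313148498535) 120.35146684392298
board [[606.0, 390.0, 14.0], [566.0, 200.0, 14.0], [374.0, 247.0, 14.0], [411.0, 434.0, 14.0]] [489.3 317.7  14. ] [194. 198. 190. 200.] [-101.8  166.2   78.7  -12.7]
tray [[672.0, -194.0, 14.0], [684.0, -363.0, 14.0], [388.0, -390.0, 14.0], [372.0, -219.0, 14.0]] [ 529.2 -291.5   14. ] [170. 297. 171. 301.] [ -85.8 -174.9   95.5    4.9]
spoon [[453.  20.   5.]
 [289.  42.   5.]
 [262.  41.   5.]]
jar [707. 109.  25.] [771. 178. 119.]
carton [ 706. -183.   26.] [780. -45.  58.]
green [693. 275.  25.] [863. 448. 100.]
green2 [141. 251.  25.] [310. 422. 100.]
```

View pics/crop1.png

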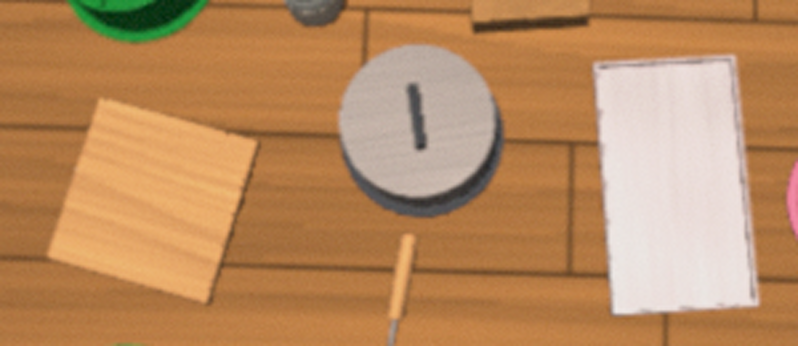

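```bash
cat >> h.py <<'E'
def delta(x,y,z,yaw=None):
    s=bot.sense(); r,p,w=np.radians(s["orientation"])
    Rz=cv2.Rodrigues(np.array([0,0,w]))[0];Ry=cv2.Rodrigues(np.array([0,p,0]))[0];Rx=cv2.Rodrigues(np.array([r,0,0]))[0]
    d=(Rz@Ry@Rx).T@(np.array([x,y,z])-s["ee_pos"])/10
    print("dp cm",d.round(2),"turn",None if yaw is None else round((s["orientation"][2]-yaw+180)%360-180,1),"j7",s["joint_pos"][6].round(1),"F",s["force"].round(1),"w",round(s["width"],1),"g",round(s["grasp_force"],1),"pos",s["ee_pos"].round(1),s["orientation"].round(1))
E
R='x'
python3 -m inch '[{"dp":[-2,-1.6,0],"turn":0},{"dp":[-3.9,-3.2,0],"turn":0},{"dp":[-3.9,-3.2,0],"turn":0},{"dp":[-3.9,-3.2,0],"turn":0},{"dp":[-3.9,-3.2,0],"turn":0},{"dp":[-3.9,-3.2,0],"turn":0},{"dp":[-3.9,-3.2,0],"turn":0},{"dp":[-3.9,-3.2,0],"turn":0},{"dp":[-3.9,-3.2,0],"turn":0},{"dp":[-3.9,-3.2,0],"turn":0}]' 8.5 60
python3 -m inch '[{"dp":[-3.9,-3.2,0],"turn":5},{"dp":[0,0,0],"turn":10},{"dp":[0,0,0],"turn":10},{"dp":[0,0,0],"turn":10},{"dp":[0,0,0],"turn":10},{"dp":[0,0,0],"turn":10},{"dp":[0,0,0],"turn":10},{"dp":[0,0,0],"turn":10},{"dp":[0,0,0],"turn":10},{"dp":[0,0,0],"turn":10}]'
python3 -c "
from h import *
delta(578,8.3,180,10.1)"
```

```text
t: 1.35
ee_pos: [449.0, 197.4, 245.2]
orientation: [-180.0, -0.0, 163.1]
force: [0.3, -0.2, -0.7]
width: 85.1
grasp_force: 0.0
t: 2.6
ee_pos: [476.2, 156.8, 245.1]
orientation: [-180.0, 0.0, 67.7]
force: [0.4, -0.3, 0.0]
width: 85.2
grasp_force: 0.0
dp cm [-9.88 15.06  6.5 ] turn 57.6 j7 -37.0 F [ 0.4 -0.3  0. ] w 85.2 g 0.0 pos [476.2 156.8 245.1] [-180.     0.    67.7]
```

```bash
python3 -m inch '[{"dp":[0,0,0],"turn":9.6},{"dp":[0,0,0],"turn":9.6},{"dp":[0,0,0],"turn":9.6},{"dp":[0,0,0],"turn":9.6},{"dp":[0,0,0],"turn":9.6},{"dp":[0,0,0],"turn":9.6},{"dp":[1.85,4.1,1.6],"turn":0},{"dp":[1.85,4.1,1.6],"turn":0},{"dp":[1.85,4.1,1.6],"turn":0},{"dp":[1.85,4.1,1.6],"turn":0}]'
python3 -m inch '[{"dp":[0,0,0],"turn":0},{"dp":[0,0,0],"turn":0}]'
python3 -c "
from h import *
delta(578,8.3,114,10.1)"
```

```text
t: 3.85
ee_pos: [579.5, 8.2, 180.4]
orientation: [-180.0, 0.0, 10.5]
force: [0.8, 1.3, 1.0]
width: 84.7
grasp_force: 0.0
t: 4.1
ee_pos: [578.6, 9.2, 180.9]
orientation: [-180.0, 0.1, 10.4]
force: [0.0, 0.3, 0.5]
width: 85.3
grasp_force: 0.0
dp cm [-0.07  0.08  6.69] turn 0.3 j7 -64.4 F [0.  0.3 0.5] w 85.3 g 0.0 pos [578.6   9.2 180.9] [-1.80e+02  1.00e-01  1.04e+01]
```

```bash
python3 -m inch '[{"dp":[0,0.05,1.5],"turn":0.3},{"dp":[-0.05,0.05,2],"turn":0},{"dp":[0,0,2],"turn":0},{"dp":[0,0,1],"turn":0},{"dp":[0,0,0.3],"turn":0},{"dp":[0,0,0],"turn":0}]' 4
python3 -m inch '[{"dp":[0,0,0],"turn":0},{"dp":[0,0,0],"turn":0},{"dp":[0,0,0],"turn":0},{"dp":[0,0,0],"turn":0}]' 0 70
python3 -c "
from h import *
delta(578,8.3,112,10.1)"
```

```text
t: 4.85
ee_pos: [578.8, 8.2, 113.6]
orientation: [-180.0, -0.0, 10.2]
force: [0.3, 0.1, -0.4]
width: 39.8
grasp_force: 0.0
t: 5.35
ee_pos: [579.0, 7.9, 114.1]
orientation: [-180.0, -0.1, 10.1]
force: [-1.4, -0.0, 6.4]
width: 10.5
grasp_force: 69.5
dp cm [-0.09 -0.05  0.2 ] turn 0.0 j7 -61.0 F [-1.4 -0.   6.4] w 10.5 g 69.5 pos [579.    7.9 114.1] [-1.80e+02 -1.00e-01  1.01e+01]
```

```bash
python3 -m inch '[{"dp":[0,0,-0.1],"turn":0},{"dp":[0,0,-0.1],"turn":0},{"dp":[0,0,0],"turn":0}]' 
python3 -m inch '[{"dp":[0,0,-0.1],"turn":0},{"dp":[0,0,0],"turn":0}]' 
python3 -m inch '[{"dp":[0,0,-0.1],"turn":0},{"dp":[0,0,0],"turn":0}]'
```

```text
t: 5.72
ee_pos: [578.4, 8.0, 115.1]
orientation: [-180.0, 0.0, 10.2]
force: [-0.1, 0.3, -3.5]
width: 10.2
grasp_force: 68.2
t: 5.98
ee_pos: [578.6, 7.9, 116.3]
orientation: [180.0, -0.0, 10.1]
force: [-0.7, 0.5, -4.7]
width: 10.8
grasp_force: 68.2
t: 6.22
ee_pos: [578.5, 8.0, 117.1]
orientation: [180.0, 0.0, 10.1]
force: [1.1, -1.5, -7.6]
width: 10.7
grasp_force: 69.2
```

```bash
python3 -m inch '[{"dp":[0,0,-0.1],"turn":0},{"dp":[0,0,0],"turn":0}]' 
python3 -m inch '[{"dp":[0,0,0],"turn":-4},{"dp":[0,0,0],"turn":-4},{"dp":[0,0,0],"turn":-4},{"dp":[0,0,0],"turn":-4},{"dp":[0,0,0],"turn":0}]'
```

```text
t: 6.48
ee_pos: [578.5, 8.0, 117.3]
orientation: [180.0, 0.0, 10.2]
force: [5.4, -1.0, -21.1]
width: 10.8
grasp_force: 68.9
t: 7.1
ee_pos: [577.6, 8.5, 117.5]
orientation: [-179.9, 0.1, 26.1]
force: [-0.8, 1.6, -16.2]
width: 10.2
grasp_force: 69.7
```

```bash
python3 -m inch '[{"dp":[0,0,0],"turn":-4},{"dp":[0,0,0],"turn":0}]' | egrep 'ee|ori|force:'
python3 -m inch '[{"dp":[0,0,0],"turn":-4},{"dp":[0,0,0],"turn":0}]' | egrep 'ee|ori|force:'
python3 -m inch '[{"dp":[0,0,0],"turn":-4},{"dp":[0,0,0],"turn":0}]' | egrep 'ee|ori|force:'
```

```text
ee_pos: [579.1, 7.7, 118.9]
orientation: [180.0, -0.1, 30.1]
force: [1.4, 0.4, -3.3]
grasp_force: 71.4
ee_pos: [579.2, 7.6, 118.9]
orientation: [180.0, -0.1, 34.0]
force: [1.0, 1.3, -4.1]
grasp_force: 71.4
ee_pos: [578.9, 7.8, 118.6]
orientation: [180.0, -0.0, 38.0]
force: [0.3, 0.3, -4.0]
grasp_force: 71.4
```

The force dropped and the lid rose at around 18–20° of turn, so the gap's centre should be near yaw 35. I'll turn back slightly and lift in small steps.

```bash
python3 -m inch '[{"dp":[0,0,0],"turn":2.5},{"dp":[0,0,-0.1],"turn":0},{"dp":[0,0,-0.1],"turn":0},{"dp":[0,0,0],"turn":0}]' | egrep 'ee|ori|force:'
python3 -m inch '[{"dp":[0,0,-0.1],"turn":0},{"dp":[0,0,-0.1],"turn":0},{"dp":[0,0,0],"turn":0}]' | egrep 'ee|ori|force:'
```

```text
ee_pos: [578.7, 8.0, 120.4]
orientation: [180.0, -0.0, 35.6]
force: [-0.3, 1.0, -4.6]
grasp_force: 71.4
ee_pos: [578.7, 8.0, 122.4]
orientation: [180.0, -0.0, 35.6]
force: [-0.1, 0.2, -3.3]
grasp_force: 71.4
```

```bash
python3 -m inch '[{"dp":[0,0,-0.2],"turn":0},{"dp":[0,0,-0.2],"turn":0},{"dp":[0,0,-0.3],"turn":0},{"dp":[0,0,-0.3],"turn":0},{"dp":[0,0,-0.3],"turn":0}]' | egrep 'ee|ori|force:'
python3 -m inch '[{"dp":[0,0,-0.6],"turn":0},{"dp":[0,0,-1.2],"turn":0},{"dp":[0,0,-2],"turn":0},{"dp":[0,0,-2],"turn":0},{"dp":[0,0,-1.5],"turn":0},{"dp":[0,0,-0.5],"turn":0},{"dp":[0,0,0],"turn":0}]' | egrep 'ee|ori|force:'
python3 - <<'E'
from h import *
delta(489.3,317.7,190)
p,d=bot.read_camera("top"); cv2.imwrite("pics/top1.png",p[:,:,::-1]); np.save("pics/top1.npy",d)
cv2.imwrite("pics/crop2.png",cv2.resize(p[100:250,200:360,::-1],None,fx=4,fy=4,interpolation=cv2.INTER_CUBIC))
E
```

```text
ee_pos: [578.7, 8.0, 135.6]
orientation: [180.0, -0.0, 35.6]
force: [0.5, 1.2, -4.0]
grasp_force: 71.4
ee_pos: [578.6, 8.1, 213.4]
orientation: [-180.0, -0.0, 35.7]
force: [0.4, 0.1, -3.7]
grasp_force: 71.4
dp cm [ 10.8  -30.36   2.34] turn None j7 -44.8 F [ 0.4  0.1 -3.7] w 10.2 g 71.4 pos [578.6   8.1 213.4] [-180.    -0.    35.7]
```

View pics/crop2.png

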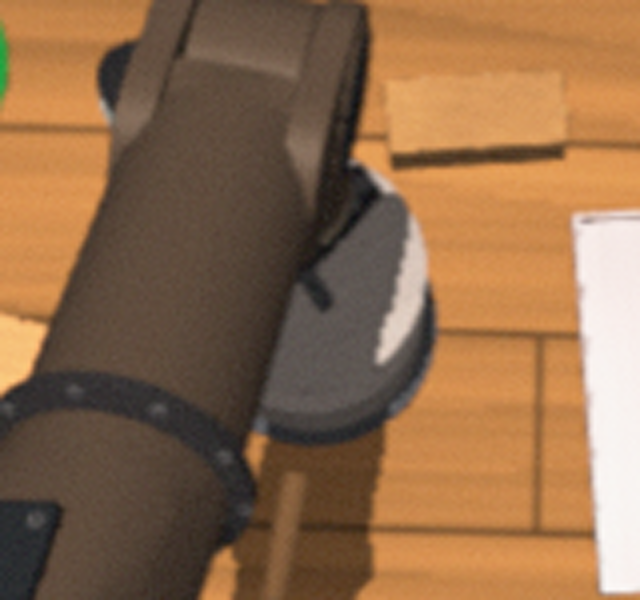

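The lid hangs level in the gripper, well above the canister. I'll carry it to the board.

```bash
python3 -m inch '[{"dp":[0.5,-1.5,0],"turn":0},{"dp":[1.1,-3.1,0],"turn":0},{"dp":[1.2,-3.4,0],"turn":0},{"dp":[1.3,-3.8,0],"turn":0},{"dp":[1.3,-3.8,0],"turn":0},{"dp":[1.3,-3.8,0],"turn":0},{"dp":[1.3,-3.8,0],"turn":0},{"dp":[1.2,-3.4,0],"turn":0},{"dp":[1.1,-2.6,0],"turn":0},{"dp":[0.5,-1.2,0],"turn":0}]' | egrep 'ee|ori|force:'
python3 -m inch '[{"dp":[0,0,1],"turn":0},{"dp":[0,0,2.5],"turn":0},{"dp":[0,0,3.5],"turn":0},{"dp":[0,0,3.5],"turn":0},{"dp":[0,0,2],"turn":0},{"dp":[0,0,1],"turn":0},{"dp":[0,0,0],"turn":0}]' | egrep 'ee|ori|force:'
python3 -c "
from h import *
delta(489.3,317.7,54.5)"
```

```text
ee_pos: [487.4, 320.6, 212.6]
orientation: [-180.0, 0.1, 35.8]
force: [0.2, 0.4, -3.8]
grasp_force: 71.4
ee_pos: [489.3, 316.8, 77.9]
orientation: [180.0, 0.1, 35.6]
force: [0.7, 0.6, -3.9]
grasp_force: 71.3
dp cm [ 0.05 -0.08  2.34] turn None j7 -73.0 F [ 0.7  0.6 -3.9] w 10.6 g 71.3 pos [489.3 316.8  77.9] [1.80e+02 1.00e-01 3.56e+01]
```

```bash
python3 -m inch '[{"dp":[0,0,0.8],"turn":0},{"dp":[0,0,0.7],"turn":0},{"dp":[0,0,0.3],"turn":0},{"dp":[0,0,0.2],"turn":0},{"dp":[0,0,0.1],"turn":0},{"dp":[0,0,0],"turn":0}]' | egrep 'ee|ori|force:'
python3 -m inch '[{"dp":[0,0,0.1],"turn":0},{"dp":[0,0,0.1],"turn":0},{"dp":[0,0,0],"turn":0}]' | egrep 'ee|ori|force:'
```

```text
ee_pos: [489.3, 318.0, 57.4]
orientation: [-180.0, -0.0, 35.6]
force: [-0.3, 0.2, -3.9]
grasp_force: 71.4
ee_pos: [489.3, 318.0, 56.1]
orientation: [-180.0, -0.0, 35.6]
force: [-2.7, -1.2, 5.3]
grasp_force: 72.8
```

```bash
python3 -m inch '[{"dp":[0,0,0],"turn":0},{"dp":[0,0,0],"turn":0},{"dp":[0,0,0],"turn":0},{"dp":[0,0,-1],"turn":0},{"dp":[0,0,-3],"turn":0},{"dp":[0,0,-4],"turn":0},{"dp":[0,0,-4],"turn":0},{"dp":[0,0,-2],"turn":0},{"dp":[0,0,-1],"turn":0},{"dp":[0,0,0],"turn":0}]' 4 | egrep 't:|ee|ori|force:'
python3 - <<'E'
from h import *
p,d=bot.read_camera("top"); cv2.imwrite("pics/top2.png",p[:,:,::-1]); np.save("pics/top2.npy",d)
cv2.imwrite("pics/crop3.png",cv2.resize(p[120:280,100:340,::-1],None,fx=3.3,fy=3.3,interpolation=cv2.INTER_CUBIC))
P,px=cloud("top",d); r=np.hypot(P[:,0]-578.4,P[:,1]-8.2)
Q=P[r<68]; print(np.histogram(Q[:,2],bins=range(0,110,5)))
for lo,hi in((66,82),(40,64)):
    b=Q[(Q[:,2]>lo)&(Q[:,2]<hi)]; print(lo,len(b),b.mean(0),cv2.minAreaRect(b[:,:2].astype(np.float32)))
s=P[(r<90)&(P[:,2]>84)&(P[:,2]<96)]; print("rim",cv2.minEnclosingCircle(s[:,:2].astype(np.float32)))
E
```

```text
t: 14.78
ee_pos: [489.3, 318.1, 205.7]
orientation: [-180.0, -0.0, 35.7]
force: [0.4, 0.9, -0.4]
grasp_force: 0.0
(array([ 54,  73,  15,  13,   5,  12,   8,  13, 108, 508, 288,  40,  45,
        92,  63,  95,  20,   0,   0,   0,   0]), array([  0,   5,  10,  15,  20,  25,  30,  35,  40,  45,  50,  55,  60,
        65,  70,  75,  80,  85,  90,  95, 100, 105]))
66 249 [579.60540773  12.36864924  73.61192916] ((578.889404296875, 11.176651000976562), (116.38037872314453, 118.63095092773438), 11.895735740661621)
40 976 [580.59693047  11.30563291  49.38535489] ((578.5299682617188, 11.661605834960938), (118.3688735961914, 115.57061767578125), 21.454259872436523)
rim ((578.342529296875, 7.463069438934326), 85.51929473876953)
```

View pics/crop3.png

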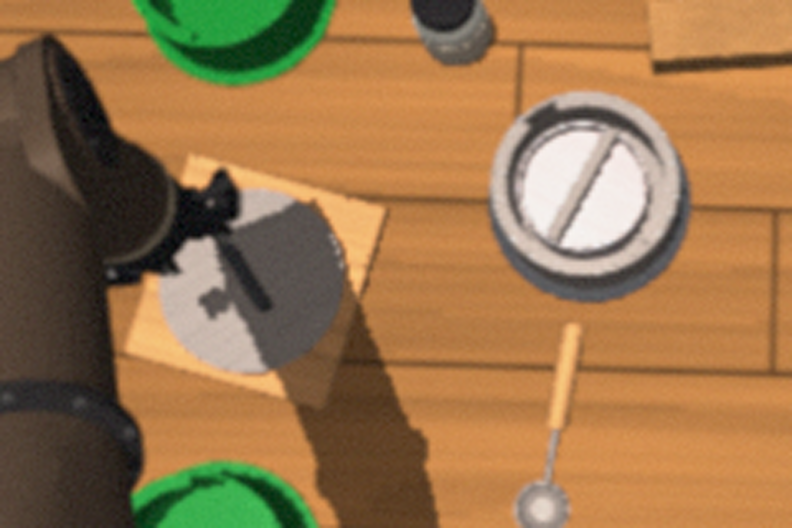

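The lid sits centred on the board. The dish bar runs from crop (610,133) to (558,237), which is image (284.8,160.3) to (269.1,191.8).

Run:
```python
from h import *
X=onplane("top",[(284.8,160.3),(269.1,191.8)],77); e=X[0]-X[1]
print(X,X.mean(0),np.hypot(*e[:2]),np.degrees(np.arctan2(e[1],e[0])))
d=np.load("pics/top2.npy"); P,px=cloud("top",d); c=X.mean(0)
r=np.hypot(P[:,0]-c[0],P[:,1]-c[1]); b=P[(r<50)&(P[:,2]>70)&(P[:,2]<82)]
print(len(b),b.mean(0),cv2.minAreaRect(b[:,:2].astype(np.float32)))
l=P[(np.hypot(P[:,0]-489,P[:,1]-318)<95)&(P[:,2]>25)&(P[:,2]<42)];print("lid",cv2.minEnclosingCircle(l[:,:2].astype(np.float32)),np.median(l[:,2]))
yaw=np.degrees(np.arctan2(e[1],e[0]))
delta(c[0],c[1],170,yaw)
```

```text
[[626.25044322 -12.82079675  77.        ]
 [528.3664054   30.40563901  77.        ]] [577.30842431   8.79242113  77.        ] 107.00378315343536 -23.826666904503313
134 [579.34176752  11.29392391  76.66753611] ((579.0784912109375, 11.736989974975586), (12.570953369140625, 98.05005645751953), 63.10882568359375)
lid ((488.2732849121094, 319.8003845214844), 87.56574249267578) 36.513770078869065
dp cm [-10.84  30.27   3.5 ] turn 59.5 j7 -78.0 F [ 0.3 -0.7 -0.5] w 39.8 g 0.0 pos [489.  317.9 204.9] [-180.     0.    35.7]
```

```bash
python3 -m inch '[{"dp":[-0.6,1.7,0],"turn":0},{"dp":[-1.2,3.4,0],"turn":0},{"dp":[-1.4,4,0],"turn":0},{"dp":[-1.4,4,0],"turn":0},{"dp":[-1.4,4,0],"turn":0},{"dp":[-1.4,4,0],"turn":0},{"dp":[-1.4,4,0],"turn":0},{"dp":[-1.2,3.4,0],"turn":0},{"dp":[-0.6,1.7,0],"turn":0}]' | egrep 'ee|ori|force:'
python3 -m inch '[{"dp":[0,0,0.5],"turn":9},{"dp":[0,0,1],"turn":9},{"dp":[0,0,1],"turn":9},{"dp":[0,0,1],"turn":9},{"dp":[0,0,1],"turn":9},{"dp":[0,0,1],"turn":9},{"dp":[0,0,0.5],"turn":7.7},{"dp":[0,0,0],"turn":0},{"dp":[0,0,0],"turn":0}]' | egrep 'ee|ori|force:'
python3 -c "
from h import *
delta(578.6,10.8,68,-26)"
```

```text
ee_pos: [578.7, 7.1, 204.8]
orientation: [180.0, 0.1, 35.4]
force: [-0.2, 0.5, -0.7]
grasp_force: 0.0
ee_pos: [579.0, 10.9, 145.3]
orientation: [180.0, 0.0, -25.9]
force: [1.4, -0.0, -0.1]
grasp_force: 0.0
dp cm [-0.03  0.02  7.73] turn 0.1 j7 -93.0 F [ 1.4 -0.  -0.1] w 39.7 g 0.0 pos [579.   10.9 145.3] [180.    0.  -25.9]
```

```bash
python3 -m inch '[{"dp":[0,0,1],"turn":0},{"dp":[0,0,2],"turn":0},{"dp":[0,0,2],"turn":0},{"dp":[0,0,1.5],"turn":0},{"dp":[0,0,0.8],"turn":0},{"dp":[0,0,0.4],"turn":0},{"dp":[0,0,0],"turn":0}]' | egrep 'ee|ori|force:'
python3 -m inch '[{"dp":[0,0,0],"turn":0},{"dp":[0,0,0],"turn":0},{"dp":[0,0,0],"turn":0},{"dp":[0,0,0],"turn":0}]' 0 50 | egrep 'ee|ori|force:|width'
python3 -m inch '[{"dp":[0,0,-0.2],"turn":0},{"dp":[0,0,-0.3],"turn":0},{"dp":[0,0,-0.5],"turn":0},{"dp":[0,0,-0.5],"turn":0},{"dp":[0,0,0],"turn":0}]' | egrep 'ee|ori|force:|width'
```

```text
ee_pos: [579.2, 10.7, 68.3]
orientation: [-180.0, -0.0, -26.1]
force: [0.3, 1.0, -0.1]
grasp_force: 0.0
ee_pos: [579.5, 10.8, 68.9]
orientation: [-180.0, -0.0, -26.1]
force: [-0.9, -0.5, 6.4]
width: 10.7
grasp_force: 50.0
ee_pos: [579.4, 10.8, 83.8]
orientation: [-180.0, -0.0, -26.1]
force: [1.1, -0.8, -1.9]
width: 11.1
grasp_force: 49.1
```

```bash
python3 -m inch '[{"dp":[0,0,-1],"turn":0},{"dp":[0,0,-2],"turn":0},{"dp":[0,0,-2.5],"turn":0},{"dp":[0,0,-2.5],"turn":0},{"dp":[0,0,-2],"turn":0},{"dp":[0,0,-1],"turn":0},{"dp":[0,0,-0.5],"turn":0}]' | egrep 'ee|ori|force:'
python3 -m inch '[{"dp":[0.7,1.2,0],"turn":0},{"dp":[1.6,2.8,0],"turn":0},{"dp":[1.9,3.4,0],"turn":0},{"dp":[2,3.5,0],"turn":0},{"dp":[2,3.5,0],"turn":0},{"dp":[2,3.5,0],"turn":0},{"dp":[1.9,3.4,0],"turn":0},{"dp":[1.6,2.8,0],"turn":0},{"dp":[0.8,1.4,0],"turn":0},{"dp":[0.2,0.2,0],"turn":0}]' | egrep 'ee|ori|force:'
python3 -m inch '[{"dp":[0,0,1],"turn":0},{"dp":[0,0,2.5],"turn":0},{"dp":[0,0,3.5],"turn":0},{"dp":[0,0,3.5],"turn":0},{"dp":[0,0,2],"turn":0},{"dp":[0,0,1],"turn":0},{"dp":[0,0,0],"turn":0}]' | egrep 'ee|ori|force:'
python3 -c "
from h import *
delta(599,-285,33)"
```

```text
ee_pos: [579.2, 10.8, 199.1]
orientation: [-180.0, -0.0, -26.1]
force: [-0.9, 0.7, -2.0]
grasp_force: 49.0
ee_pos: [597.6, -285.9, 197.8]
orientation: [180.0, 0.0, -26.2]
force: [1.2, 0.6, -2.0]
grasp_force: 49.0
ee_pos: [598.4, -284.4, 63.3]
orientation: [-180.0, 0.0, -26.0]
force: [-0.4, 0.6, -2.6]
grasp_force: 49.0
dp cm [0.08 0.03 3.03] turn None j7 -64.6 F [-0.4  0.6 -2.6] w 10.8 g 49.0 pos [ 598.4 -284.4   63.3] [-180.    0.  -26.]
```

```bash
python3 -m inch '[{"dp":[0,0,1],"turn":0},{"dp":[0,0,1],"turn":0},{"dp":[0,0,0.4],"turn":0},{"dp":[0,0,0.2],"turn":0},{"dp":[0,0,0.2],"turn":0},{"dp":[0,0,0.1],"turn":0},{"dp":[0,0,0],"turn":0}]' | egrep 'ee|ori|force:'
python3 -m inch '[{"dp":[0,0,0.1],"turn":0},{"dp":[0,0,0],"turn":0},{"dp":[0,0,0],"turn":0}]' | egrep 'ee|ori|force:'
```

```text
ee_pos: [598.3, -284.7, 34.4]
orientation: [-180.0, -0.0, -26.1]
force: [-0.2, -0.4, -1.0]
grasp_force: 49.0
ee_pos: [598.3, -284.7, 33.3]
orientation: [-180.0, -0.0, -26.1]
force: [-0.5, 0.9, -1.3]
grasp_force: 49.0
```

```bash
python3 -m inch '[{"dp":[0,0,0.1],"turn":0},{"dp":[0,0,0],"turn":0}]' | egrep 'ee|ori|force:'
python3 -m inch '[{"dp":[0,0,0.1],"turn":0},{"dp":[0,0,0],"turn":0}]' | egrep 'ee|ori|force:'
```

```text
ee_pos: [598.2, -284.6, 32.2]
orientation: [-180.0, 0.0, -26.1]
force: [0.0, -0.1, -1.8]
grasp_force: 49.0
ee_pos: [598.3, -284.7, 32.0]
orientation: [-180.0, -0.0, -26.1]
force: [-2.4, 2.4, 5.3]
grasp_force: 50.0
```

Contact at TCP 32, as predicted. I'll release, rise and look at the tin.

```bash
python3 -m inch '[{"dp":[0,0,0],"turn":0},{"dp":[0,0,0],"turn":0},{"dp":[0,0,0],"turn":0},{"dp":[0,0,-1],"turn":0},{"dp":[0,0,-3],"turn":0},{"dp":[0,0,-4],"turn":0},{"dp":[0,0,-4],"turn":0},{"dp":[0,0,-3],"turn":0},{"dp":[0,0,-1],"turn":0},{"dp":[0,0,0],"turn":0}]' 4 | egrep 't:|ee|ori|force:'
python3 - <<'E'
from h import *
p,d=bot.read_camera("top"); cv2.imwrite("pics/top3.png",p[:,:,::-1]); np.save("pics/top3.npy",d)
cv2.imwrite("pics/crop4.png",cv2.resize(p[120:280,220:420,::-1],None,fx=3.5,fy=3.5,interpolation=cv2.INTER_CUBIC))
P,px=cloud("top",d); r=np.hypot(P[:,0]-578.4,P[:,1]-8.2)
Q=P[r<66]; print(np.histogram(Q[:,2],bins=range(0,90,4)))
b=P[(r<50)&(P[:,2]>33)&(P[:,2]<45)]; print(len(b),b.mean(0),cv2.minAreaRect(b[:,:2].astype(np.float32)))
b=P[(r<70)&(P[:,2]>41)&(P[:,2]<50)]; print("rim",cv2.minEnclosingCircle(b[:,:2].astype(np.float32)))
E
```

```text
t: 25.08
ee_pos: [598.4, -284.7, 191.7]
orientation: [-180.0, -0.0, -26.0]
force: [0.5, 0.1, -0.8]
grasp_force: 0.0
(array([ 30, 201, 211,  54,  14,  18,  14,  12,  20,  62,  74,  51,  10,
         1,   0,   0,   0,   0,   0,   0,   0,   0]), array([ 0,  4,  8, 12, 16, 20, 24, 28, 32, 36, 40, 44, 48, 52, 56, 60, 64,
       68, 72, 76, 80, 84, 88]))
100 [587.6929041    6.78706382  39.92327314] ((583.0938720703125, 9.47714614868164), (12.496545791625977, 91.54241943359375), 60.314029693603516)
rim ((580.2937622070312, 11.896000862121582), 59.52742004394531)
```

View pics/crop4.png

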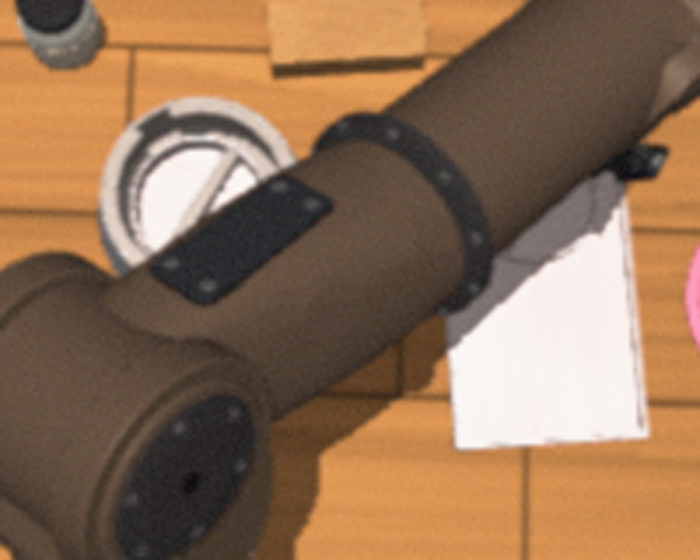

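The tin's bar is partly hidden by the arm, but its line is clear: yaw -30° through about (580,11). That agrees with the rim circle.

```bash
python3 -m inch '[{"dp":[-0.8,-1.4,0],"turn":0},{"dp":[-1.6,-2.8,0],"turn":0},{"dp":[-2,-3.5,0],"turn":0},{"dp":[-2,-3.5,0],"turn":0},{"dp":[-2,-3.5,0],"turn":0},{"dp":[-2,-3.5,0],"turn":0},{"dp":[-2,-3.5,0],"turn":0},{"dp":[-1.5,-2.7,0],"turn":0},{"dp":[-0.8,-1.4,0],"turn":0},{"dp":[0,0,0],"turn":3.5}]' 4 | egrep 'ee|ori|force:'
python3 -m inch '[{"dp":[0,0,1],"turn":0},{"dp":[0,0,2.5],"turn":0},{"dp":[0,0,2.5],"turn":0},{"dp":[0,0,1],"turn":0},{"dp":[0,0,0],"turn":0},{"dp":[0,0,0],"turn":0}]' | egrep 'ee|ori|force:'
python3 -c "
from h import *
delta(579.5,11.5,32,-29.5)"
```

```text
ee_pos: [579.0, 13.6, 190.6]
orientation: [180.0, 0.1, -29.5]
force: [-0.1, -0.1, 0.3]
grasp_force: 0.0
ee_pos: [580.0, 11.3, 122.0]
orientation: [-180.0, -0.1, -29.6]
force: [-0.2, 0.1, 0.8]
grasp_force: 0.0
dp cm [-0.06  0.01  9.  ] turn -0.1 j7 -94.5 F [-0.2  0.1  0.8] w 40.1 g 0.0 pos [580.   11.3 122. ] [-1.80e+02 -1.00e-01 -2.96e+01]
```

```bash
python3 -m inch '[{"dp":[0,0,1],"turn":0},{"dp":[0,0,2],"turn":0},{"dp":[0,0,2],"turn":0},{"dp":[0,0,1.5],"turn":0},{"dp":[0,0,1.2],"turn":0},{"dp":[0,0,0.9],"turn":0},{"dp":[0,0,0.4],"turn":0},{"dp":[0,0,0],"turn":0}]' | egrep 'ee|ori|force:'
python3 -m inch '[{"dp":[0,0,0],"turn":0},{"dp":[0,0,0],"turn":0},{"dp":[0,0,0],"turn":0},{"dp":[0,0,0],"turn":0}]' 0 50 | egrep 'ee|ori|force:|width'
python3 -m inch '[{"dp":[0,0,-0.2],"turn":0},{"dp":[0,0,-0.3],"turn":0},{"dp":[0,0,-0.5],"turn":0},{"dp":[0,0,-0.5],"turn":0},{"dp":[0,0,0],"turn":0}]' | egrep 'ee|ori|force:|width'
```

```text
ee_pos: [579.6, 11.6, 31.3]
orientation: [-180.0, -0.0, -29.6]
force: [-0.7, 0.2, 0.7]
grasp_force: 0.0
ee_pos: [580.0, 11.7, 31.9]
orientation: [-180.0, -0.0, -29.5]
force: [-1.5, 0.5, 7.0]
width: 11.0
grasp_force: 50.2
ee_pos: [579.8, 11.7, 46.8]
orientation: [-180.0, -0.0, -29.6]
force: [0.0, -1.4, -2.5]
width: 11.1
grasp_force: 49.0
```

```bash
python3 -m inch '[{"dp":[0,0,-1],"turn":0},{"dp":[0,0,-2],"turn":0},{"dp":[0,0,-2.5],"turn":0},{"dp":[0,0,-3],"turn":0},{"dp":[0,0,-2.5],"turn":0},{"dp":[0,0,-2],"turn":0},{"dp":[0,0,-1],"turn":0},{"dp":[0,0,0],"turn":0}]' | egrep 'ee|ori|force:'
python3 -m inch '[{"dp":[0.2,1.5,0],"turn":0},{"dp":[0.4,3,0],"turn":0},{"dp":[0.6,4,0],"turn":0},{"dp":[0.6,4.2,0],"turn":0},{"dp":[0.6,4.2,0],"turn":0},{"dp":[0.6,4.2,0],"turn":0},{"dp":[0.6,4.2,0],"turn":0},{"dp":[0.6,4,0],"turn":0},{"dp":[0.4,2.4,0],"turn":0},{"dp":[0.2,1,0],"turn":0}]' | egrep 'ee|ori|force:'
python3 -m inch '[{"dp":[0,0,1],"turn":0},{"dp":[0,0,2.5],"turn":0},{"dp":[0,0,3.5],"turn":0},{"dp":[0,0,3],"turn":0},{"dp":[0,0,1.5],"turn":0},{"dp":[0,0,0.5],"turn":0},{"dp":[0,0,0],"turn":0}]' | egrep 'ee|ori|force:'
python3 -c "
from h import *
delta(460.8,-296.7,32)"
```

```text
ee_pos: [579.8, 11.7, 187.2]
orientation: [-179.9, -0.1, -29.6]
force: [-0.6, -0.2, -3.1]
grasp_force: 49.1
ee_pos: [457.9, -298.4, 185.9]
orientation: [180.0, 0.1, -29.8]
force: [0.0, 0.3, -3.2]
grasp_force: 49.0
ee_pos: [460.3, -296.4, 66.6]
orientation: [-180.0, -0.0, -29.5]
force: [0.2, -0.1, -2.4]
grasp_force: 49.0
dp cm [0.05 0.   3.46] turn None j7 -57.6 F [ 0.2 -0.1 -2.4] w 11.4 g 49.0 pos [ 460.3 -296.4   66.6] [-180.    -0.   -29.5]
```

```bash
python3 -m inch '[{"dp":[0,0,1],"turn":0},{"dp":[0,0,1],"turn":0},{"dp":[0,0,0.8],"turn":0},{"dp":[0,0,0.3],"turn":0},{"dp":[0,0,0.2],"turn":0},{"dp":[0,0,0],"turn":0}]' | egrep 'ee|ori|force:'
python3 -m inch '[{"dp":[0,0,0.1],"turn":0},{"dp":[0,0,0],"turn":0},{"dp":[0,0,0.1],"turn":0},{"dp":[0,0,0],"turn":0}]' | egrep 'ee|ori|force:'
```

```text
ee_pos: [460.0, -296.5, 33.3]
orientation: [-180.0, -0.0, -29.6]
force: [-0.3, 0.2, -3.1]
grasp_force: 49.1
ee_pos: [460.0, -296.4, 31.3]
orientation: [-180.0, 0.0, -29.6]
force: [-0.3, 0.4, -3.0]
grasp_force: 49.1
```

```bash
python3 -m inch '[{"dp":[0,0,0.1],"turn":0},{"dp":[0,0,0],"turn":0}]' | egrep 'ee|ori|force:'
python3 -m inch '[{"dp":[0,0,0.05],"turn":0},{"dp":[0,0,0],"turn":0}]' | egrep 'ee|ori|force:'
```

```text
ee_pos: [460.1, -296.5, 30.9]
orientation: [-180.0, -0.0, -29.6]
force: [-2.3, 2.7, 6.4]
grasp_force: 50.4
ee_pos: [460.0, -296.5, 30.8]
orientation: [-179.9, -0.0, -29.6]
force: [-3.9, 4.1, 13.9]
grasp_force: 51.4
```

```bash
python3 -m inch '[{"dp":[0,0,0],"turn":0},{"dp":[0,0,0],"turn":0},{"dp":[0,0,0],"turn":0},{"dp":[0,0,-1],"turn":0},{"dp":[0,0,-3],"turn":0},{"dp":[0,0,-4],"turn":0},{"dp":[0,0,-4],"turn":0},{"dp":[0,0,-4],"turn":0},{"dp":[0,0,-1],"turn":0},{"dp":[0,0,0],"turn":0}]' 4 | egrep 't:|ee|ori|force:'
python3 -m inch '[{"dp":[0,-1.5,0],"turn":0},{"dp":[0,-3,0],"turn":0},{"dp":[0,-4,0],"turn":0},{"dp":[0,-4,0],"turn":0},{"dp":[0,-4,0],"turn":0},{"dp":[0,-4,0],"turn":0},{"dp":[0,-4,0],"turn":0},{"dp":[0,-3,0],"turn":0},{"dp":[0,-1.5,0],"turn":0},{"dp":[0,0,0],"turn":0}]' | egrep 't:|ee|ori|force:'
python3 - <<'E'
from h import *
p,d=bot.read_camera("top"); q,_=bot.read_camera("scene")
cv2.imwrite("pics/fin.png",np.vstack([cv2.resize(p[90:300,100:440,::-1],(640,395)),])); 
P,px=cloud("top",d)
for n,c,zr in(("dish",(598,-285),(20,50)),("tin",(460,-296),(30,56)),("lid",(489,318),(28,42))):
    b=P[(np.hypot(P[:,0]-c[0],P[:,1]-c[1])<95)&(P[:,2]>zr[0])&(P[:,2]<zr[1])]
    b=b[np.hypot(b[:,0]-c[0],b[:,1]-c[1])<(95 if n=="lid" else 68)]
    A=np.c_[b[:,:2],np.ones(len(b))]; print(n,cv2.minEnclosingCircle(b[:,:2].astype(np.float32)),np.percentile(b[:,2],[5,50,95]).round(1))
for nm,x0,x1,y0,y1 in(("jar",222,252,106,140),("carton",293,345,115,142)):
    s=(px[:,0]>x0)&(px[:,0]<x1)&(px[:,1]>y0)&(px[:,1]<y1)&(P[:,2]>25)&(P[:,2]<125); print(nm,P[s].min(0).round(),P[s].max(0).round())
print(bot.sense()["t"],bot.sense()["force"])
E
```

```text
t: 35.38
ee_pos: [460.2, -296.4, 200.2]
orientation: [-180.0, -0.1, -29.5]
force: [-0.8, -0.5, 0.4]
grasp_force: 0.0
t: 36.62
ee_pos: [602.8, -43.2, 198.8]
orientation: [179.9, 0.1, -29.5]
force: [0.6, -1.2, -0.3]
grasp_force: 0.0
dish ((598.5460815429688, -281.80426025390625), 60.95377731323242) [22.5 33.3 43.4]
tin ((460.2548522949219, -293.6019592285156), 60.43046569824219) [33.4 40.1 46.2]
lid ((489.61456298828125, 322.01397705078125), 86.96263122558594) [32.2 36.7 40.6]
jar [707. 109.  26.] [769. 178. 120.]
carton [ 710. -183.   26.] [779. -90.  60.]
36.725 [ 0.31059979 -0.921629   -1.13718107]
```

View pics/fin.png

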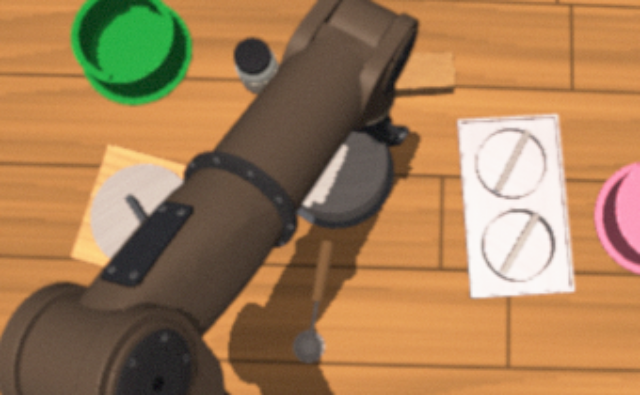

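The dish (510,163) and tin (517,245) stand side by side in the tray. The lid is on the board, and the jar, carton and spoon haven't moved.

```bash
python3 -c "
from station import bot
print(bot.finish_job())"
```

```text
the job is handed in; nothing more can be done
None
```

The spice box is apart and the job is handed in after about 37 s (no verdict came back): the lid came free after roughly 20° and is right way up on the board, the dish and tin stand side by side in the tray, the gripper holds nothing, and the jar, carton and spoon were not moved.

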